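Click a specimen transport box shut

ROBOT

A 6-joint arm with a two-finger parallel gripper is mounted at the origin on a cart in front of the work surface, level with it; the furniture and walls round the work are solid. World frame = base frame: x ahead of the robot, y to its left, z up, the work surface at z = 0. Lengths are in mm, angles in degrees, forces in N, time in s.
With the tool pointing down it reaches from about 325 to 925 mm from the base axis. Payload 3.1 kg.
Tool frame: the origin (TCP) lies at the very end of the fingers, on their centre line; the grasp point (between the pads) lies grasp_offset behind it (grasp_offset is the distance from the TCP to the grasp point, in mm); z points along the fingers, y is the line along which they close (so a half turn about z gives the same grasp; the last joint's range is limited). The gripper opens to 85 mm and grips with 20 to 120 N. Pads are 22 mm wide; open, the fingers measure 114 mm over their backs; the gripper's body (76 mm by 85 mm) begins 54 mm behind the grasp point. The pads swing forward as they close: fully open they stand 13 mm farther back than shut.
Start: joints at [57.743, 12.427, 92.441, -0, 75.132, -6.429], TCP at [272.288, 562.582, 199.7] pointing down, gripper open.
Joint ranges: [-157.48, 157.48], [-44.54, 120.13], [17.64, 146.25], [-64.5, 244.5], [7.68, 150.69], [-147.95, 147.95]. Speed limits (degrees/s): [159.86, 159.86, 180, 180, 180, 180].

INTERFACE

Orientations are given as [roll, pitch, yaw] about the fixed x, y, z axes, in that order (R = Rz(yaw) Ry(pitch) Rx(roll)).
In Python, from station import * gives the robot as it stands. Calls block until the motion is done:
- goto(position, orientation): joint-space move of the TCP to a pose.
- move_l(position, attitude=None, speed=150): straight line of the TCP; attitude=None keeps the orientation; speed is the mean speed in mm/s.
- move_j(angles): joint-space move.
- grip(opening, squeeze=None): finger opening in mm; squeeze is the grip in N (None keeps the last); returns when the fingers have stopped.
- wait(seconds).
- solve_ik(position, orientation): joint angles nearest the present ones, or None.
- get_obs(): the state.
- get_image(name): name is "scene" or "top" or "wrist"; returns the picture (480x640x3 uint8, red, green, blue); there is no depth.
- get_calibration(name): a dict with "fx", "fy", "cx", "cy" (pixels), "R" (3x3) and "t" (3): a world point X has camera coordinates R X + t; the wrist camera has in their place "mount" (4x4, takes a point from camera to tool coordinates, whose origin is the TCP and whose axes are the flange's). Camera axes: x right, y down, z forward; pixel columns grow to the right and rows downward; lengths in mm; the calibration is good to about 2 mm. A picture is of the moment at which its call begins: read the wrist's pose just before it. get_calibration takes no time and is no camera call.
A pose or a line that the arm cannot do raises Unreachable and nothing moves.
- sign_off(): hands the job in; it is judged then, once.
Trained networks look in the newest picture that a camera, given by its name, has taken for a name from the list of things; names that differ only in an ending like _2 or _b are one class to them, and where a whole thing is asked for, a point or a joint stands for the part that bears it (a point fixed in the world has none). Each returns a list of dicts, best first, with "score" (0 to 1); they miss things now and then, are a little off and sometimes report something else, mostly with a low value. They report only what shows in the picture. A call takes as long as a camera call.
- spot_in(name, camera): "extent" ([centre column, centre row, width, height] in pixels, round what is visible of it).
- regions_of(name, camera): "region" (480x640 bool, what is visible of it) and "extent" ([centre column, centre row, width, height] in pixels, round what is visible of it).
The state is a dict: "t": time; "joint_pos": joint angles; "qvel": joint speeds; "effort": joint torques, N m; "tcp_pos": TCP position; "ee_rot": TCP orientation; "wrist_force": force on the tool from outside, world axes, zero at the start; "moment": the same for the moment, N m; "grip_width": finger opening in mm; "grip_force": force on a finger pad.
Only numpy, scipy, OpenCV 4.12 (cv2) and the standard library are available. Lean on these libraries where they do the work, as an engineer would, in place of code of your own. Each camera call takes 0.05 s, during which the arm holds its last target. There are 200 camera calls.

TASK

Shut the white lid of the specimen transport box: press down each raised section of its rim with the fingertips until all four sections have clicked down flush. Only press, without forcing it: do not lift the box or shift it from its place, and leave the pot and the two vials beside it standing where they are.

Things in the scene. Friction and masses are not known exactly. Their poses are not given: they have to be found in the camera images.
- transport_box: specimen transport box, loose, 0.88 kg: grey lower part, white lid. 158 x 198 mm over the rim, base 146 x 186 mm; lid top 74 mm above its underside. Origin: centre of the underside; x to the far long side, y to the left short side, z up; yaw within 0.45 rad of the world's. Lid: fixed centre panel 100 x 140 mm, four fixed 29 mm corners, and between them four hinged rim sections, one a side.
- handle_top (a point): top of the lid's fixed carrying handle, over the lid's centre, 99 mm above the box's underside: a grey bar 90 mm long in the box's y, 10 mm thick. Not needed for the job; keep clear of it
- rim_front (a joint): snap-fit rim section on the robot-facing (-x) long side, 136 mm long, 30 mm wide, hinged along its inner edge. 0 = raised, as at the start, outer edge 9 mm up; 0.30 rad = clicked down flush with panel and corners. Over-centre: at the press point 8 to 9 N starts it down (less does nothing; 15 N is ample), the force falls off, and beyond 0.15 rad it snaps shut and stays.
- press_front (a point): point on top of the front rim section, halfway along it, 20 mm out from its hinge line and 10 mm in from its outer edge; moves with the section: 74 mm above the box's underside when flush, about 80 mm when raised.
- rim_left (a joint): snap-fit rim section on the +y short side, 96 mm long, 30 mm wide, hinged along its inner edge. 0 = raised, as at the start, outer edge 9 mm up; 0.30 rad = clicked down flush with panel and corners. Over-centre: at the press point 8 to 9 N starts it down (less does nothing; 15 N is ample), the force falls off, and beyond 0.15 rad it snaps shut and stays.
- press_left (a point): point on top of the left rim section, halfway along it, 20 mm out from its hinge line and 10 mm in from its outer edge; moves with the section: 74 mm above the box's underside when flush, about 80 mm when raised.
- rim_back (a joint): snap-fit rim section on the far (+x) long side, 136 mm long, 30 mm wide, hinged along its inner edge. 0 = raised, as at the start, outer edge 9 mm up; 0.30 rad = clicked down flush with panel and corners. Over-centre: at the press point 8 to 9 N starts it down (less does nothing; 15 N is ample), the force falls off, and beyond 0.15 rad it snaps shut and stays.
- press_back (a point): point on top of the back rim section, halfway along it, 20 mm out from its hinge line and 10 mm in from its outer edge; moves with the section: 74 mm above the box's underside when flush, about 80 mm when raised.
- rim_right (a joint): snap-fit rim section on the -y short side, 96 mm long, 30 mm wide, hinged along its inner edge. 0 = raised, as at the start, outer edge 9 mm up; 0.30 rad = clicked down flush with panel and corners. Over-centre: at the press point 8 to 9 N starts it down (less does nothing; 15 N is ample), the force falls off, and beyond 0.15 rad it snaps shut and stays.
- press_right (a point): point on top of the right rim section, halfway along it, 20 mm out from its hinge line and 10 mm in from its outer edge; moves with the section: 74 mm above the box's underside when flush, about 80 mm when raised.
- white_pot: bystander, loose: upright specimen pot with a white screw lid, 51 x 51 x 74 mm, 0.2 m or so to the left of the box. Origin: centre of its underside
- tall_vial: bystander, loose: upright brown vial with a white cap, 49 x 49 x 115 mm, right of the box. Origin: centre of its underside
- small_vial: bystander, loose: upright clear vial, 39 x 39 x 89 mm, on the robot's side of the box. Origin: centre of its underside

How it is judged:
By the outcome, as a careful person would: the job done as asked, in the order asked, and still so for the second after the job is handed in, with the robot touching nothing.
It also fails if it takes over 50 s, if anything falls off the work surface, if the arm or the gripper's body presses on something with over 40 N, if the wrist force passes 120 N, or if a joint passes its speed limit or range.

## Working session

There is one attempt and no reset: what is moved stays moved. The work goes in short steps, each a Python script; the robot and the scene stay as the last script left them, time stands still between calls to the robot, and variables do not carry over. Pictures are saved under pics/ and viewed, at most 10 in all, crops included, and the job is handed in when it is done.

```bash
mkdir -p pics; ls; python3 - <<'E'
from station import *
import cv2,numpy as np
for c in("scene","top"):
    im=get_image(c); cv2.imwrite(f"pics/{c}0.png",im[:,:,::-1])
    k=get_calibration(c); print(c,k)
    for n in("transport_box","rim_front","rim_left","rim_back","rim_right","press_front","handle_top","white_pot","tall_vial","small_vial"):
        r=spot_in(n,c); print(n,[(np.round(d["extent"]).tolist(),round(d["score"],2)) for d in r[:2]])
o=get_obs(); print(o)
E
```

```text
pics
scene {'fx': 603.3238575139928, 'fy': 603.3238575139928, 'cx': 326.33331158810086, 'cy': 240.54852957437373, 'R': array([[ 0.60145166, -0.79857621, -0.02306392],
       [-0.33498551, -0.22587689, -0.91474824],
       [ 0.72528657,  0.55790293, -0.40336549]]), 't': array([-375.51612856,  238.15457974,  870.83863982])}
transport_box [([369.0, 273.0, 132.0, 84.0], 0.75)]
rim_front [([353.0, 272.0, 69.0, 22.0], 0.58)]
rim_left []
rim_back [([387.0, 240.0, 64.0, 24.0], 0.98)]
rim_right [([410.0, 266.0, 42.0, 23.0], 0.66)]
press_front [([354.0, 271.0, 71.0, 22.0], 0.69), ([305.0, 300.0, 22.0, 54.0], 0.43)]
handle_top [([369.0, 274.0, 127.0, 87.0], 0.88)]
white_pot [([289.0, 254.0, 22.0, 44.0], 0.7)]
tall_vial [([481.0, 286.0, 30.0, 67.0], 0.58)]
small_vial [([304.0, 300.0, 23.0, 50.0], 0.8)]
top {'fx': 518.2645552339104, 'fy': 518.2645552339104, 'cx': 321.9944559845505, 'cy': 238.71353581608668, 'R': array([[ 0.08984326, -0.99595541,  0.00100729],
       [-0.97530854, -0.08818552, -0.20247609],
       [ 0.20174598,  0.0172087 , -0.97928669]]), 't': array([-146.50413895,  486.38522028,
[... 649 characters left out ...]
 296.0, 14.0, 19.0], 0.67)]
{'t': 1.1, 'joint_pos': array([ 5.77452469e+01,  1.24270849e+01,  9.24397516e+01, -7.53301953e-04,
        7.51316569e+01, -6.42853556e+00]), 'qvel': array([ 0.01594758, -0.00106697,  0.07875232, -0.0690386 , -0.1521603 ,
       -0.00580544]), 'effort': array([ 1.49885618e-03, -3.96901202e+01, -3.04258275e+01, -1.98726957e-05,
        6.71873058e-04, -4.48750285e-06]), 'tcp_pos': array([272.27364149, 562.60388233, 199.71576064]), 'ee_rot': array([1.79998584e+02, 8.92198128e-04, 1.54173976e+02]), 'wrist_force': array([-0.03295435,  0.41339117, -0.43369697]), 'moment': array([ 0.02128454, -0.00286048, -0.10890505]), 'grip_force': 0.0, 'grip_width': 85.7542267082802}
```

```bash
python3 - <<'E'
import cv2
a=cv2.imread("pics/top0.png")[150:330,240:500]; cv2.imwrite("pics/topc.png",cv2.resize(a,None,fx=3,fy=3,interpolation=3))
a=cv2.imread("pics/scene0.png")[200:340,260:520]; cv2.imwrite("pics/scenec.png",cv2.resize(a,None,fx=3,fy=3,interpolation=3))
E
```

```text
(no output)
```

View pics/topc.png

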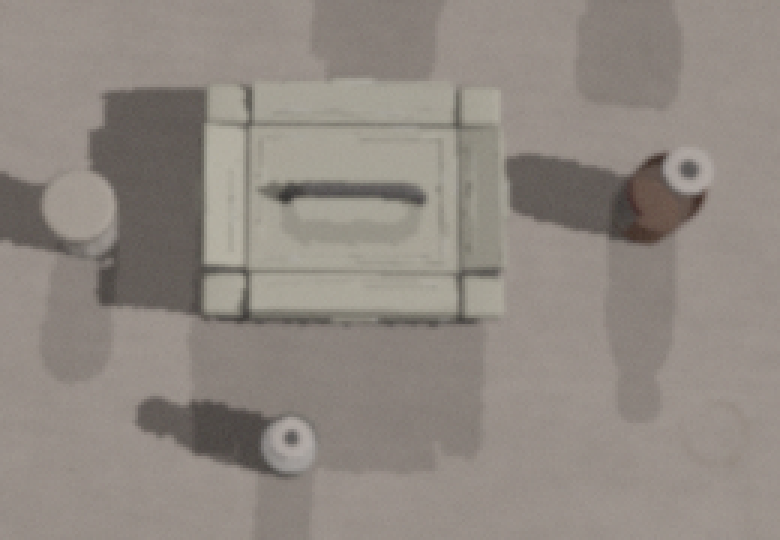

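View pics/scenec.png

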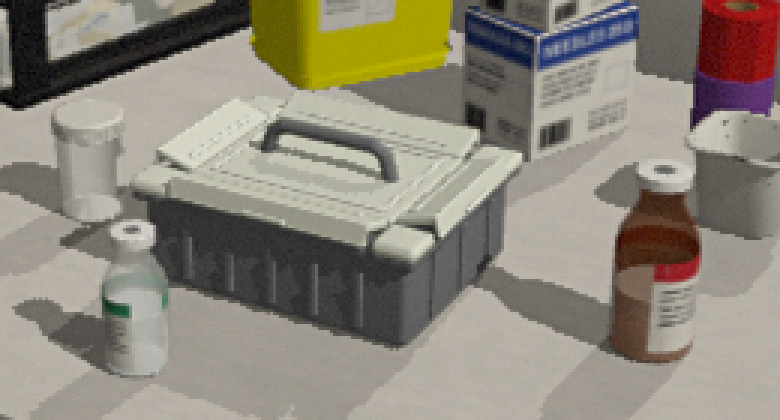

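```bash
cat > fit.py <<'E'
from station import *
import numpy as np
from scipy.optimize import least_squares
def proj(c,X):
    k=get_calibration(c); p=k["R"]@X+k["t"]; return np.array([k["fx"]*p[0]/p[2]+k["cx"],k["fy"]*p[1]/p[2]+k["cy"]])
def unproj(c,u,z):
    k=get_calibration(c); d=k["R"].T@np.array([(u[0]-k["cx"])/k["fx"],(u[1]-k["cy"])/k["fy"],1]); C=-k["R"].T@k["t"]
    return C+d*(z-C[2])/d[2]
E
python3 - <<'E'
from fit import *
T=lambda x,y:np.array([240+x/3,150+y/3]); S=lambda x,y:np.array([260+x/3,200+y/3])
pts=[("top",T(207,87),(79,99,74)),("top",T(503,88),(79,-99,74)),("top",T(203,318),(-79,99,74)),("top",T(505,318),(-79,-99,74)),
("top",T(247,125),(50,70,74)),("top",T(459,125),(50,-70,74)),("top",T(459,271),(-50,-70,74)),("top",T(246,271),(-50,70,74)),
("scene",S(402,345),(-73,-93,0)),("scene",S(522,155),(79,-99,74)),("scene",S(375,240),(-50,-70,74))]
def f(p,full=False):
    x,y,z,a=p; R=np.array([[np.cos(a),-np.sin(a),0],[np.sin(a),np.cos(a),0],[0,0,1]])
    return np.concatenate([proj(c,R@np.array(q)+[x,y,z])-u for c,u,q in pts])
for loss in("linear","soft_l1"):
    r=least_squares(f,[450,-50,0,0],loss=loss); print(r.x[:3].round(1),np.degrees(r.x[3]))
print(f(r.x).reshape(-1,2).round(1).tolist())
print("pot",unproj("top",(266,216),74),"tall",unproj("top",(240+689/3,150+170/3),115),"small",unproj("top",(240+291/3,150+437/3),89))
E
```

```text
[ 543.1 -167.4   -1.9] 3.8861157927066827
[ 544.  -168.8   -2. ] 364.40039153302274
[[-0.6, -0.9], [-1.4, 0.1], [-0.7, -0.9], [-0.4, 0.4], [0.3, 0.4], [-0.8, 1.3], [-0.1, 1.4], [-0.1, 0.5], [3.2, 4.5], [2.6, -0.6], [7.3, -5.8]]
pot [528.52237491  12.45759987  74.        ] tall [ 572.05002405 -379.3348017   115.        ] small [ 382.13757128 -141.1365218    89.        ]
```

```bash
cat >> fit.py <<'E'
T=lambda x,y:np.array([240+x/3,150+y/3])
pts=[(T(207,87),(79,99,74)),(T(503,88),(79,-99,74)),(T(203,318),(-79,99,74)),(T(505,318),(-79,-99,74)),
(T(247,125),(50,70,74)),(T(459,125),(50,-70,74)),(T(459,271),(-50,-70,74)),(T(246,271),(-50,70,74))]
def W(p,q):
    x,y,a=p; return np.array([[np.cos(a),-np.sin(a),0],[np.sin(a),np.cos(a),0],[0,0,1]])@np.array(q,float)+[x,y,0]
P=least_squares(lambda p:np.concatenate([proj("top",W(p,q))-u for u,q in pts]),[540,-165,0.]).x
SEC={"left":((0,89),90),"front":((-69,0),0),"right":((0,-89),90),"back":((69,0),0)}
def press(s,zmin=72.0):
    (bx,by),dy=SEC[s]; x,y,_=W(P,(bx,by,0)); att=[180,0,np.degrees(P[2])+dy]
    goto([x,y,130],att); move_l([x,y,88],None,100)
    f0=get_obs()["wrist_force"][2]; log=[]; z=88
    while z>zmin:
        z-=1; move_l([x,y,z],None,20)
        o=get_obs(); f=o["wrist_force"][2]-f0; log.append((round(o["tcp_pos"][2],1),round(f,1)))
        if f>25 or (z<77 and f>14): break
    move_l([x,y,130],None,120)
    print(s,log,"t",round(get_obs()["t"],2))
E
python3 - <<'E'
from fit import *
print(P[:2],np.degrees(P[2]))
grip(0); o=get_obs(); print(o["t"],o["grip_width"]); press("left")
cv=get_image("top"); import cv2; cv2.imwrite("pics/top1.png",cv[:,:,::-1])
E
```

```text
[ 544.22406933 -169.55803482] 4.725075697523169
1.8667 -0.2611631482727167
left [(np.float64(87.8), np.float64(0.1)), (np.float64(86.1), np.float64(0.4)), (np.float64(84.9), np.float64(0.5)), (np.float64(83.9), np.float64(0.7)), (np.float64(82.9), np.float64(0.3)), (np.float64(81.9), np.float64(0.2)), (np.float64(80.9), np.float64(0.8)), (np.float64(79.9), np.float64(0.5)), (np.float64(78.9), np.float64(0.9)), (np.float64(77.9), np.float64(-1.0)), (np.float64(76.9), np.float64(0.6)), (np.float64(75.9), np.float64(0.3)), (np.float64(74.9), np.float64(0.2)), (np.float64(73.9), np.float64(0.3)), (np.float64(72.9), np.float64(0.3)), (np.float64(71.9), np.float64(-0.5))] t 9.55
```

```bash
python3 - <<'E'
from fit import *
import cv2
print(get_obs()["tcp_pos"])
b=get_image("scene"); cv2.imwrite("pics/scene1.png",b[:,:,::-1])
a=cv2.imread("pics/top1.png")[110:330,220:480]; b=cv2.imread("pics/scene1.png")[110:330,250:510]
cv2.imwrite("pics/c1.png",cv2.resize(np.hstack([a,b]),(800,338)))
E
```

```text
[536.06208227 -80.62396741 129.06233712]
```

View pics/c1.png

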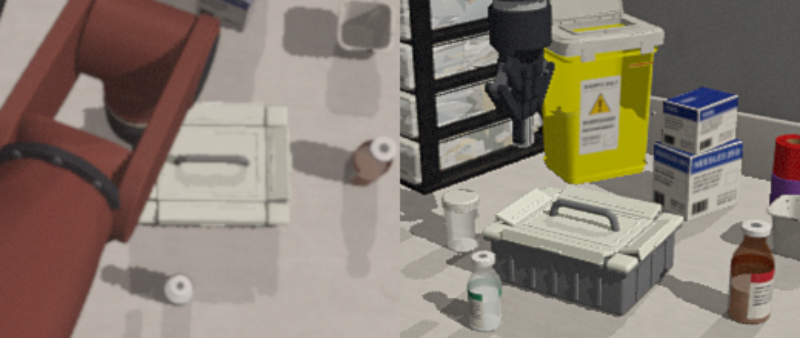

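```bash
python3 - <<'E'
from fit import *
import cv2
print(proj("scene",np.array([536,-80.6,129])))
k=get_calibration("wrist"); print(k)
im=get_image("wrist"); cv2.imwrite("pics/w1.png",im[:,:,::-1])
a=cv2.imread("pics/scene1.png"); 
for q in [(0,90,80),(0,70,74),(-79,-99,74),(79,-99,74),(-79,99,74),(-73,-93,0),(73,-93,0),(-73,93,0),(0,0,99)]:
    u=proj("scene",W(P,q)); cv2.circle(a,tuple(int(round(v*8)) for v in u),8,(0,0,255),-1,shift=3)
u=proj("scene",np.array([536,-80.6,129])); cv2.circle(a,tuple(int(round(v*8)) for v in u),8,(0,255,0),-1,shift=3)
b=cv2.resize(a[170:330,270:470],None,fx=2.4,fy=2.4,interpolation=3)
w=cv2.resize(im[:,:,::-1],(320,240)); h=np.zeros((b.shape[0],320,3),np.uint8);h[:240]=w
cv2.imwrite("pics/c2.png",np.hstack([b,h]))
E
```

```text
[330.61564547 219.17074438]
{'fx': 425.2717532896719, 'fy': 425.2717532896719, 'cx': 328.81111198483507, 'cy': 233.81288492853176, 'mount': array([[ 3.32519573e-04, -9.46519495e-01, -3.22646456e-01,
         8.38980966e+01],
       [ 9.99999935e-01,  2.69878525e-04,  2.38881489e-04,
         1.93788788e-01],
       [-1.39030637e-04, -3.22646514e-01,  9.46519523e-01,
        -1.74829196e+02],
       [ 0.00000000e+00,  0.00000000e+00,  0.00000000e+00,
         1.00000000e+00]])}
```

View pics/c2.png

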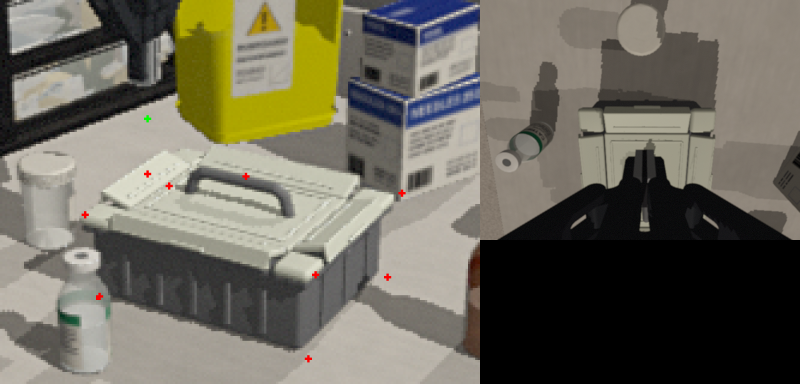

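```bash
python3 - <<'E'
from fit import *
import cv2
w=cv2.imread("pics/w1.png"); k=get_calibration("wrist"); M=np.linalg.inv(k["mount"])
def pw(z):
    p=(M@[0,0,z,1])[:3]; return (int(k["fx"]*p[0]/p[2]+k["cx"]),int(k["fy"]*p[1]/p[2]+k["cy"]))
for z,c in((0,(0,255,0)),(-30,(0,0,255))): print(z,pw(z)); cv2.circle(w,pw(z),2,c,-1)
o=get_obs();print(o["tcp_pos"],o["ee_rot"],o["joint_pos"])
s=cv2.imread("pics/scene1.png")
a=cv2.resize(w[180:480,180:480],(400,400)); b=cv2.resize(s[130:230,280:380],(400,400),interpolation=3)
cv2.imwrite("pics/c3.png",np.hstack([a,b]))
for n in("small_vial","tall_vial","white_pot"):
    for c in("scene","top"):
        r=spot_in(n,c) 
        print(n,c,[np.round(d["extent"],1).tolist() for d in r[:1]])
E
```

```text
0 (328, 284)
-30 (328, 318)
[535.79635742 -80.58289125 128.60487222] [-1.79858630e+02 -5.23532551e-02  9.47239096e+01] [-1.59754630e+01  6.64785027e+00  1.07140903e+02 -1.08682957e-03
  6.63619962e+01 -2.06990001e+01]
small_vial scene [[353.8, 271.8, 69.8, 23.4]]
small_vial top [[334.9, 297.2, 19.0, 20.0]]
tall_vial scene [[478.0, 287.2, 30.7, 62.5]]
tall_vial top [[459.3, 213.6, 34.4, 30.3]]
white_pot scene [[288.7, 255.1, 21.8, 41.9]]
white_pot top []
```

View pics/c3.png

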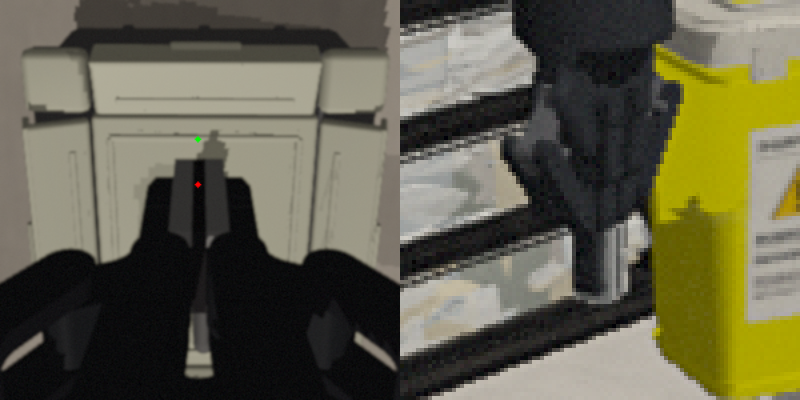

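```bash
python3 - <<'E'
from fit import *
from scipy.spatial.transform import Rotation as Ro
k=get_calibration("wrist");o=get_obs()
R=Ro.from_euler("xyz",o["ee_rot"],degrees=True).as_matrix(); M=k["mount"]
C=R@M[:3,3]+o["tcp_pos"]
for u,q in (((90,117),(50,0,0)),((322,115),(-50,0,0)),((22,52),0),((383,50),0)):
    px=180+np.array(u)*.75; d=R@M[:3,:3]@np.array([(px[0]-k["cx"])/k["fx"],(px[1]-k["cy"])/k["fy"],1])
    print((C+d*(74-C[2])/d[2]).round(1))
for q in((-68,70,74),(68,70,74),(-79,99,74),(79,99,74)): print(W(P,q).round(1))
print(C,o["t"])
E
```

```text
[ 490.5 -100.5   74. ]
[592.4 -91.   74. ]
[461.1 -72.8  74. ]
[613.6 -59.3  74. ]
[ 470.7 -105.4   74. ]
[606.2 -94.2  74. ]
[457.3 -77.4  74. ]
[614.8 -64.4  74. ]
[530.08461901   2.7723186  304.44956956] 10.0
```

```bash
python3 - <<'E'
s=open("fit.py").read()
s=s.replace("zmin=72.0","zmin=30,z=58,flush=None").replace("log=[]; z=88","log=[]").replace("x,y,130","x,y,100").replace("[x,y,88],None,100","[x,y,z],None,100").replace("(z<77 and f>14)","(flush and z<flush+2 and f>14)").replace("round(o[\"tcp_pos\"][2],1),round(f,1)","float(round(o[\"tcp_pos\"][2],1)),float(round(f,1))")
open("fit.py","w").write(s)
E
python3 - <<'E'
from fit import *
press("left")
E
```

```text
left [(57.8, 0.1), (56.1, 1.2), (54.9, 0.7), (53.8, 0.6), (52.9, -0.5), (51.9, 0.1), (50.9, -0.3), (49.9, 0.9), (49.5, 5.1), (48.8, 8.2), (47.7, 6.2), (45.9, 1.2), (44.5, 0.3), (43.7, 0.7), (42.9, 0.5), (42.4, 3.6), (42.3, 8.1), (42.3, 13.3), (42.2, 18.7), (42.1, 24.3), (42.0, 28.9)] t 16.74
```

```bash
python3 - <<'E'
from fit import *
import cv2
for s in("front","right","back"): press(s,z=52,flush=42)
goto([350,200,200],[180,0,60])
cv2.imwrite("pics/top2.png",get_image("top")[:,:,::-1]); cv2.imwrite("pics/scene2.png",get_image("scene")[:,:,::-1])
a=cv2.imread("pics/top2.png")[150:330,240:500]; b=cv2.imread("pics/scene2.png")[180:360,260:520]; 
a0=cv2.imread("pics/top0.png")[150:330,240:500]; b0=cv2.imread("pics/scene0.png")[180:360,260:520]
cv2.imwrite("pics/c4.png",cv2.resize(np.vstack([np.hstack([a,b]),np.hstack([a0,b0])]),(800,554),interpolation=3))
o=get_obs(); print(o["t"],o["tcp_pos"])
E
```

```text
front [(51.3, -0.1), (50.9, 4.6), (49.9, 5.8), (48.5, 4.3), (46.7, -0.5), (45.7, -0.4), (44.9, -0.6), (43.9, -1.0), (42.9, -0.9), (42.4, 4.0), (42.2, 9.4), (42.2, 13.1), (42.0, 18.5)] t 22.52
right [(51.3, 0.3), (50.9, 4.7), (49.8, 5.5), (48.6, 3.4), (46.2, -0.0), (45.0, 0.6), (44.8, 0.2), (43.9, 0.0), (42.9, 0.3), (42.4, 2.1), (42.3, 6.9), (42.2, 11.0), (42.1, 14.6)] t 28.51
back [(51.3, 0.2), (50.7, 1.8), (50.1, 5.6), (49.1, 5.2), (47.5, 3.4), (44.6, -0.1), (44.0, 1.0), (43.8, -0.9), (42.9, 1.3), (42.5, 3.6), (42.3, 6.6), (42.3, 11.1), (42.1, 13.5), (42.1, 16.4)] t 34.85
36.6333 [350.68661168 199.5505848  199.90254658]
```

View pics/c4.png

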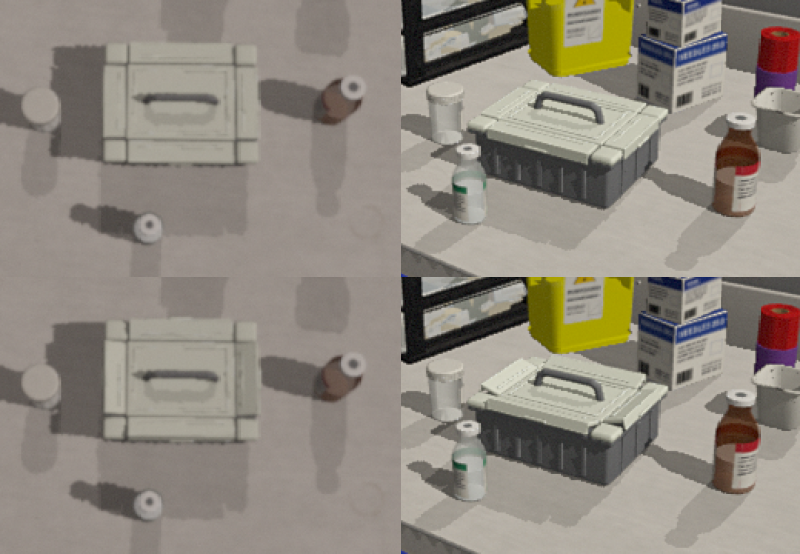

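All four sections are flush (top row: lid at about (180,105) in the top view and (570,120) in the scene view). The box, pot and vials are unmoved compared with the bottom row.

```bash
python3 -c "
from station import *
print(sign_off())"
```

```text
the job is handed in; nothing more can be done
None
```

The lid is shut: all four rim sections clicked down flush, the box, pot and both vials show no movement in the before-and-after pictures, and the job was handed in at about 37 s.

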